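# Latch the ornament mould box shut

## Task

The two halves of the wooden mould box are kept apart by their rubber gasket. Swing the lever of the draw latch fully forward, press its steel claw down over the bar of the keeper by feel until the tooth has caught behind the bar, then let go of the claw and swing the lever down past centre until it lies flat on its rubber stop and the latch by itself holds the halves drawn together. Press gently, never forcing the latch, and leave the other things on the bench where they are.

Things in the scene. Friction and masses are not known exactly. Their poses are not given: they have to be found in the camera images.
- board: Plywood base board 150 x 300 x 12 mm, screwed to the bench, carrying the mould box. Origin: centre of its underside, at bench height. Its y axis is the latch's direction, from the lever's hinge to the keeper; z is up. The latch lies along x = 0 on top of the two wooden halves, whose tops are at z = 67 mm.
- half_a: Fixed half: wooden block 100 x 126 x 55 mm, y = -130 to -5 mm on the board. Origin: centre of its underside, axes as the board's. On it the hinge cheeks (outer faces x = +-20 mm, 22 mm high) and, under the handle's end, the black rubber stop 26 x 14 mm, 15.5 mm high. On its face a soft black gasket 13 mm thick. Not to be pressed with over 25 N.
- hinge (a point): Centre of the lever's hinge pin, at (0, -40, 85) mm in the board's frame, 18 mm above the fixed half's top; the pin lies along x. Does not move.
- lever (a joint): Latch lever angle, rad: 0 flat on its stop, handle along the board's -y; 1.57 upright; 1.65 its forward end stop. Starts at 0.7 to 0.95. Steel bar 75 mm long from the hinge pin, 16 x 5 mm, last 26 mm 22 x 6 mm. Stiff hinge, stays where left (0.06 N m). Closing takes some 2 N at the handle; dead centre is at 0.15 to 0.35, below that the gasket's pull holds the lever down.
- lever_tip (a point): On the middle of the lever's upper face (the one that looks to the keeper when the lever is upright), 70 mm from the hinge pin and 5 mm short of the handle's end.
- claw: Steel claw hinged on the lever. Origin: its pin, 10 mm from the lever's hinge pin, 8 degrees beyond the handle's direction (at lever 0: 9.9 mm behind, 1.4 mm below it; upright: above it). y runs along it to the hook, z square to its upper face. Plate 26 mm wide, z = +-1.5 mm, 82 mm long. Starts nearly upright, turns along with the lever and stays where put (0.026 N m).
- hook (a point): Lowest point of the claw's tooth, 76.5 mm from the claw's pin, 8.5 mm below its middle plane. The tooth is on the underside at the claw's end: inner face 75 mm from the pin, 22 mm wide, 5 mm thick, with a rounded lip barbed 0.7 mm inwards.
- half_b: Sliding half: wooden block 100 x 117 x 55 mm. Origin: centre of its underside, axes as the board's. Slides only along y, towards the fixed half, against the gasket (1 N per mm plus 0.6 N). When the tooth has caught with the lever fully forward it stays drawn by 1.3 to 4 mm; with the lever shut, by about 10 mm. It carries the keeper. Claw and keeper stand at most 25 N.
- keeper (a point): Nominal middle of the keeper's bar: round steel bar 8 mm thick along x, 34 mm long between two posts, 11 mm above the wood. It is shimmed: the bar really sits up to 6 mm higher or 4.5 mm lower; not measured. With the lever fully forward the tooth lands on the bar; pressed down with 4 to 14 N at the claw's end it wedges over to the bar's +y side and catches as the claw comes to rest on the bar.
- jar_big: Glass jar with black lid, 66 mm across, 115 mm high. Stands or lies loose on the bench; to be left alone. Origin: centre of its underside.
- jar_small: Small glass jar with black lid, 48 mm across, 75 mm high. Stands or lies loose on the bench; to be left alone. Origin: centre of its underside.
- jar_green: Small glass jar with green lid, 48 mm across, 80 mm high. Stands or lies loose on the bench; to be left alone. Origin: centre of its underside.
- pot: White plastic cup, 70 mm across, 70 mm high. Stands or lies loose on the bench; to be left alone. Origin: centre of its underside.
- spatula: Spatula with wooden handle, 190 mm long, lying. Stands or lies loose on the bench; to be left alone. Origin: centre of its underside.
- brush: Brush with dark wooden handle, 180 mm long, lying. Stands or lies loose on the bench; to be left alone. Origin: centre of its underside.
- offcut: Flat wooden offcut with two round lobes, 50 x 106 x 18 mm. Stands or lies loose on the bench; to be left alone. Origin: centre of its underside.

How it is judged:
On the way:
1. with the lever still up (above 0.6 rad) and the fingers off the claw, its tooth has caught behind the keeper's bar, so that the sliding half stays drawn by at least 1 mm (z of hook in the frame of half_b below 0.07 m and y of hook in the frame of half_b above -0.0335 m and value of joint lever above 0.6 rad and contact force between the fingers and claw below 0.3 N and y of half_b in the frame of board below 0.06575 m), for 0.2 s.
At the end, for the whole second after the job is handed in: The lever lies flat on its stop (below 0.09 rad, beyond dead centre) and at rest, the claw's tooth is behind and below the top of the keeper's bar and pulls on it with more than 4 N, and the sliding half is drawn at least 7 mm towards the fixed half (z of hook in the frame of half_b below 0.07 m and y of hook in the frame of half_b above -0.0335 m and value of joint lever below 0.09 rad and velocity of joint lever below 0.05 rad/s and contact force between claw and half_b above 4 N and y of half_b in the frame of board below 0.05975 m); the robot touches nothing.
It fails at once if the claw is forced against the keeper or the sliding half with more than 25 N (contact force between claw and half_b above 25 N).
It fails at once if the fixed half or its rubber stop is pressed with more than 25 N (contact force between half_a and anything else above 25 N).
It fails at once if one of the other things on the bench is moved more than 30 mm (distance of any of jar_big, jar_small, jar_green, pot, spatula, brush, offcut from where it was at the start of the episode above 0.03 m).
It also fails if it takes over 64 s, if anything falls off the work surface, if the arm or the gripper's body presses on something with over 40 N, if the wrist force passes 120 N, or if a joint passes its speed limit or range.

## Robot

A 7-joint arm with a two-finger parallel gripper is mounted at the origin on the work surface. World frame = base frame: x ahead of the robot, y to its left, z up, the work surface at z = 0. Lengths are in m, angles in rad, forces in N, time in s.
With the tool pointing down it reaches from about 0.4 to 0.9 m from the base axis. Payload 5.6 kg.
Tool frame: the origin (TCP) lies at the very end of the fingers, on their centre line; the grasp point (between the pads) lies 19 mm behind it; z points along the fingers, y is the line along which they close (so a half turn about z gives the same grasp; the last joint's range is limited). The gripper opens to 92 mm and grips with 3 to 60 N. Pads are 20 mm wide; open, the fingers measure 128 mm over their backs; the gripper's body (75 mm by 189 mm) begins 69 mm behind the grasp point.
Start: joints at [-1.356, 0.468, -0.012, 1.603, 0.006, 1.071, -0.056], TCP at [0.166, 0.629, 0.215] pointing down, gripper open.
Joint ranges: [-2.53, 2.53], [-0.31, 2.02], [-1.57, 1.55], [0.28, 2.44], [-1.29, 4.43], [0.15, 1.84], [-2.92, 2.92]. Speed limits (rad/s): [2.57, 2.57, 3.14, 3.14, 3.14, 3.14, 3.14].

## Interface

Orientations are given as a unit quaternion [w, x, y, z].
In Python, from station import bot, jaws, capture, calibration, workorder, spotter gives the robot as it stands. Calls block until the motion is done:
- bot.movep(position, orientation): joint-space move of the TCP to a pose.
- bot.move_l(position, speed=0.15, frame=None, contact_N=None): straight line of the TCP; frame=None keeps the orientation; speed is the mean speed in m/s. With contact_N (N) it stops when the force on the tool has changed by that much, and returns True; else False.
- bot.goto_joints(angles): joint-space move.
- jaws.gripper_to(opening): finger opening in m; the grip force is fixed at half the most; returns when the fingers have stopped.
- bot.sleep(seconds).
- bot.inverse_kinematics(position, orientation): joint angles nearest the present ones, or None.
- bot.state(): the state.
- capture(name): name is "scene" or "top"; returns (picture, depth): 384x512x3 uint8, red, green, blue; 384x512 float32, m along the optical axis (not along the pixel's ray), 0 where there is no reading.
- calibration(name): a dict with "intrinsics" (3x3 intrinsics, pixels), "origin" and "attitude" of the camera in the world. Camera axes: x right, y down, z forward; pixel columns grow to the right and rows downward; lengths in m; the calibration is good to about 2 mm. A picture is of the moment at which its call begins. calibration takes no time and is no camera call.
A pose or a line that the arm cannot do raises bot.Unreachable and nothing moves.
- workorder.finish_job(): hands the job in; it is judged then, once.
Trained networks look in the newest picture that a camera, given by its name, has taken for a name from the list of things; names that differ only in an ending like _2 or _b are one class to them, and where a whole thing is asked for, a point or a joint stands for the part that bears it (a point fixed in the world has none). Each returns a list of dicts, best first, with "conf" (0 to 1); they miss things now and then, are a little off and sometimes report something else, mostly with a low value. They report only what shows in the picture. A call takes as long as a camera call.
- spotter.regions_of(label, camera): "region" (384x512 bool, what is visible of it) and "at" ([column, row] in pixels, amid what is visible of it).
- spotter.place_of(label, camera): "at" ([column, row] in pixels: a listed point, or the origin of a listed thing).
The state is a dict: "time": time; "joint_pos": joint angles; "qvel": joint speeds; "tau": joint torques, N m; "tcp_pos": TCP position; "ee_rot": TCP orientation; "contact_force": force on the tool from outside, world axes, zero at the start; "ft_torque": the same for the moment, N m; "finger_gap": finger opening in m; "grip_force": force on a finger pad.
Only numpy, scipy, OpenCV 4.12 (cv2) and the standard library are available. Lean on these libraries where they do the work, as an engineer would, in place of code of your own. Each camera call takes 0.05 s, during which the arm holds its last target. There are 200 camera calls.

## Working session

There is one attempt and no reset: what is moved stays moved. The work goes in short steps, each a Python script; the robot and the scene stay as the last script left them, time stands still between calls to the robot, and variables do not carry over. Pictures are saved under pics/ and viewed, at most 10 in all, crops included, and the job is handed in when it is done.

```bash
mkdir -p pics; ls
cat > h.py <<'E'
import numpy as np, cv2
from station import bot, jaws, capture, calibration, workorder, spotter
from scipy.spatial.transform import Rotation as R
def cal(n):
    c=calibration(n); K=np.array(c["intrinsics"]); o=np.array(c["origin"]); A=np.array(c["attitude"])
    if A.shape==(4,): A=R.from_quat(A,scalar_first=True).as_matrix()
    return K,o,A
def cloud(n,d):
    K,o,A=cal(n); v,u=np.mgrid[:d.shape[0],:d.shape[1]]
    p=np.stack([(u-K[0,2])/K[0,0]*d,(v-K[1,2])/K[1,1]*d,d],-1)
    return p@A.T+o
def proj(n,P):
    K,o,A=cal(n); p=(np.atleast_2d(P)-o)@A; q=p@K.T; return q[:,:2]/q[:,2:]
E
python3 - <<'E'
from h import *
for n in("scene","top"):
    im,d=capture(n); cv2.imwrite(f"pics/{n}0.png",im[:,:,::-1]); np.save(n+"_d.npy",d)
    print(n,calibration(n)); P=cloud(n,d)
    for l in ["board","half_a","half_b","lever","claw","jar_big","jar_small","jar_green","pot","spatula","brush","offcut"]:
        r=spotter.regions_of(l,n)
        for k in r[:2]:
            m=k["region"]&(d>0); print(l,round(k["conf"],2),np.round(k["at"]),m.sum(),np.median(P[m],0).round(3),P[m].min(0).round(3),P[m].max(0).round(3)) if m.sum() else 0
    for l in ["hinge","lever_tip","hook","keeper","board","half_a","half_b","claw"]:
        print("pt",l,[(round(k["conf"],2),np.round(k["at"],1)) for k in spotter.place_of(l,n)[:2]])
E
```

```text
pics
scene {'intrinsics': array([[430.68102136,   0.        , 260.04662694],
       [  0.        , 430.68102136, 187.0339883 ],
       [  0.        ,   0.        ,   1.        ]]), 'origin': array([ 0.92912027, -0.60904494,  0.54957411]), 'attitude': array([-0.45124646,  0.86249197,  0.19927785, -0.11301576])}
board 0.77 [199. 210.] 8852 [ 0.551 -0.103  0.063] [ 0.338 -0.213 -0.002] [0.677 0.177 0.169]
half_a 0.72 [184. 219.] 3749 [ 0.534 -0.13   0.066] [ 0.388 -0.186 -0.002] [0.624 0.006 0.115]
half_a 0.61 [244. 189.] 2303 [0.589 0.004 0.067] [ 0.503 -0.057 -0.001] [0.632 0.132 0.084]
half_b 0.72 [184. 219.] 3749 [ 0.534 -0.13   0.066] [ 0.388 -0.186 -0.002] [0.624 0.006 0.115]
half_b 0.61 [244. 189.] 2303 [0.589 0.004 0.067] [ 0.503 -0.057 -0.001] [0.632 0.132 0.084]
lever 0.79 [183. 185.] 341 [ 0.519 -0.112  0.129] [ 0.355 -0.14  -0.002] [0.535 0.09  0.169]
lever 0.74 [246. 185.] 2302 [0.587 0.004 0.067] [ 0.445 -0.057 -0.   ] [0.632 0.16  0.084]
claw 0.67 [184. 175.] 229 [ 0.519 -0.109  0.139] [ 0.329 -0.124 -0.002] [0.535 0.107 0.169]
jar_big 0.75 [231. 255.] 2709 [ 0.661 -0.192
[... 3060 characters left out ...]
 [363. 210.] 841 [ 0.54  -0.273  0.019] [ 0.509 -0.331 -0.002] [ 0.576 -0.226  0.024]
offcut 0.3 [308. 217.] 177 [ 0.516 -0.108  0.137] [ 0.501 -0.139  0.066] [ 0.536 -0.092  0.17 ]
pt hinge [(0.64, array([290.7, 215.6])), (0.46, array([313.6, 219.4]))]
pt lever_tip [(0.59, array([314. , 221.4])), (0.57, array([289.8, 217. ]))]
pt hook [(0.48, array([306.4, 220.4]))]
pt keeper [(0.57, array([264.1, 202.4])), (0.18, array([364.5, 211.6]))]
pt board [(0.87, array([276.8, 215.1])), (0.46, array([222.9, 134.3]))]
pt half_a [(0.67, array([251.3, 199.6])), (0.62, array([299.3, 219.4]))]
pt half_b [(0.67, array([251.3, 199.6])), (0.62, array([299.3, 219.4]))]
pt claw [(0.65, array([298.4, 215.2]))]
```

```bash
cat > fit.py <<'E'
from h import *
out={}
for n in("scene","top"):
    d=np.load(n+"_d.npy"); P=cloud(n,d)
    m=(d>0)&(abs(P[...,2]-0.067)<0.007)&(abs(P[...,0]-.54)<.11)&(abs(P[...,1]+.05)<.2)
    k,lab,st,_=cv2.connectedComponentsWithStats(m.astype(np.uint8)); 
    big=[i for i in range(1,k) if st[i,4]>300]; q=P[np.isin(lab,big)]
    print(n,len(q),np.median(q[:,2]),st[big,4])
    r=cv2.minAreaRect((q[:,:2]*1000).astype(np.float32)); print(r)
    th0=np.radians(70)
    best=None
    # robust extents vs angle
    for a in np.radians(np.arange(55,85,.25)):
        y=np.array([np.cos(a),np.sin(a)]); x=np.array([y[1],-y[0]])
        u=q[:,:2]@x; e=np.percentile(u,[1,99]); w=q[:,:2]@y; f=np.percentile(w,[1,99])
        s=(e[1]-e[0])*(f[1]-f[0])
        if best is None or s<best[0]: best=(s,np.degrees(a),e,f,x*e.mean()+y*(f.mean()+.0025))
    print(best)
E
python3 fit.py
python3 - <<'E'
import cv2
a=cv2.imread("pics/scene0.png")[130:290,100:330]; cv2.imwrite("pics/s1.png",cv2.resize(a,None,fx=3.4,fy=3.4,interpolation=cv2.INTER_CUBIC))
a=cv2.imread("pics/top0.png"); cv2.imwrite("pics/t1.png",cv2.resize(a[100:290,170:400],None,fx=3,fy=3,interpolation=cv2.INTER_CUBIC))
E
```

```text
scene 3947 0.06704619324420374 [3947]
((540.0045776367188, -47.99476623535156), (256.2896728515625, 103.73621368408203), 68.28218841552734)
(np.float64(0.024621985648180536), np.float64(68.75), array([0.47257574, 0.57077583]), array([0.02388658, 0.27461941]), array([ 0.541207  , -0.04764016]))
top 3643 0.0676130014854377 [3643]
((537.25244140625, -49.72502136230469), (255.19200134277344, 100.38568878173828), 68.65959930419922)
(np.float64(0.024499926129651482), np.float64(68.5), array([0.46875934, 0.56676562]), array([0.02571808, 0.27570131]), array([ 0.53788685, -0.04721159]))
```

View pics/s1.png

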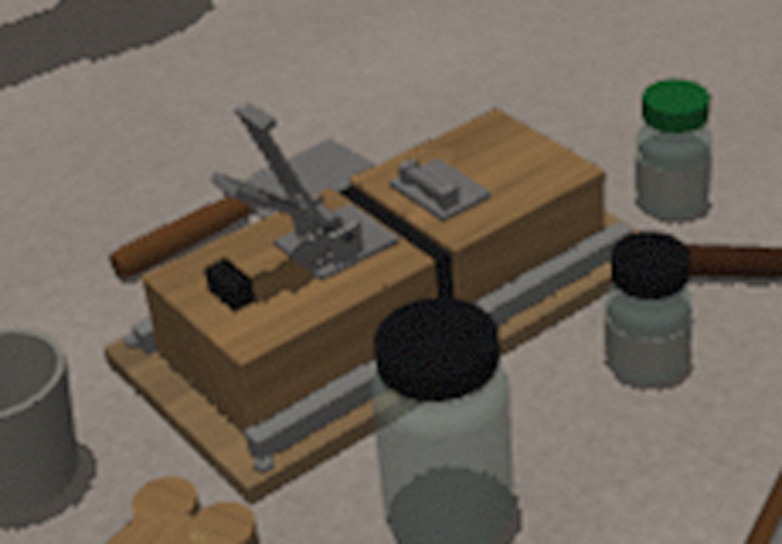

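View pics/t1.png

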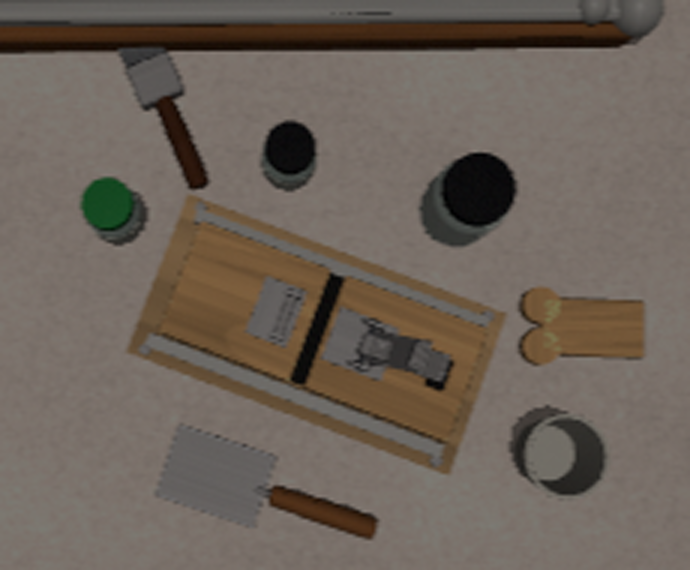

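```bash
cat >> h.py <<'E'
a=np.radians(68.6); O=np.array([.5395,-.047,0])
B=np.array([[np.sin(a),np.cos(a),0],[-np.cos(a),np.sin(a),0],[0,0,1]])  # cols: board x,y,z
def w(y,z,x=0): return O+B@(np.array([x,y,z])/1000)
def tob(P): return (P-O)@B*1000
def quat(s): 
    ty=s*B[:,0]; tz=np.array([0,0,-1.]); return R.from_matrix(np.stack([np.cross(ty,tz),ty,tz],1)).as_quat(scalar_first=True)
def show():
    s=bot.state(); print("t",round(s["time"],2),"board",tob(np.array(s["tcp_pos"])).round(1),"F",(B.T@np.array(s["contact_force"])).round(2))
E
python3 - <<'E'
from h import *
for n in("scene","top"):
    q=tob(cloud(n,np.load(n+"_d.npy")))
    m=(abs(q[...,0])<25)&(q[...,2]>92)&(q[...,2]<200)&(q[...,1]>-130)&(q[...,1]<0); p=q[m]; print(n,len(p),"medx",np.median(p[:,0]))
    for z in range(92,180,6):
        s=p[(p[:,2]>=z)&(p[:,2]<z+6)]
        if len(s): print(z,len(s),np.percentile(s[:,1],[0,25,50,75,100]).round(),np.percentile(s[:,0],[5,95]).round())
    m=(abs(q[...,0])<25)&(q[...,2]>73)&(q[...,1]>10)&(q[...,1]<60)&(q[...,2]<100); p=q[m]
    print("keeper",len(p),p.min(0).round(1),np.median(p,0).round(1),p.max(0).round(1))
s=bot.state(); print(s["time"],s["contact_force"],s["finger_gap"])
for sg in(1,-1): 
    for y,z in((-127,220),(-127,125),(47,80),(-95,88)): print(sg,y,bot.inverse_kinematics(w(y,z),quat(sg)))
E
```

```text
scene 365 medx 6.375094966166543
92 11 [-55. -50. -47. -46. -39.] [ 2. 14.]
98 32 [-61. -54. -52. -50. -47.] [-11.  14.]
104 26 [-65. -60. -56. -53. -49.] [-12.  14.]
110 27 [-74. -68. -65. -56. -52.] [-9. 13.]
116 30 [-82. -73. -70. -58. -56.] [-9. 12.]
122 33 [-87. -81. -77. -61. -57.] [-8. 13.]
128 40 [-97. -90. -85. -63. -61.] [-7. 13.]
134 50 [-97. -95. -93. -66. -62.] [-9. 13.]
140 16 [-68. -68. -67. -67. -65.] [-9. 13.]
146 13 [-71. -70. -69. -69. -66.] [-9. 14.]
152 17 [-73. -72. -71. -71. -69.] [-9. 14.]
158 20 [-75. -74. -74. -73. -66.] [-10.  14.]
164 50 [-77. -75. -72. -69. -67.] [-10.  12.]
keeper 95 [-20.5  25.6  73.1] [ 3.1 30.8 79.3] [22.3 39.1 83.5]
top 285 medx -1.6665830601644842
92 39 [-53. -49. -47. -44. -38.] [-14.   9.]
98 22 [-58. -55. -53. -52. -48.] [-12.   9.]
104 5 [-57. -55. -54. -53. -52.] [-14.  10.]
110 5 [-56. -55. -54. -53. -53.] [-13.  11.]
116 14 [-60. -59. -58. -57. -57.] [-13.   9.]
122 20 [-87. -80. -61. -60. -58.] [-12.  10.]
128 39 [-92. -88. -86. -63. -61.] [-11.   9.]
134 57 [-99. -95. -92. -66. -63.] [-12.   9.]
140 13 [-97. -68. -67. -66. 
[... 372 characters left out ...]
5640447 -0.28919209  1.00683138
  0.1795477 ]
1 -127 [-0.45223493  0.49560551  0.90815045  2.03818546 -0.52085502  0.85325112
  0.38014841]
1 47 [-0.52500972  0.5487177   0.60813656  1.96496408 -0.44594102  0.76278701
 -0.02980597]
1 -95 [-0.5435176   0.61467515  0.97374333  2.05569202 -0.69529536  0.8397555
  0.467952  ]
-1 -127 [ 1.22350375  0.61963317 -1.30912814  1.85959979  0.65021437  1.18546307
  2.46017684]
-1 -127 [-0.68180917  0.7967986   1.34803849  2.04786189 -0.90446146  1.09132748
 -2.40892029]
-1 47 [-0.12768091  0.48828807  0.0923841   1.93894075 -0.06589009  0.71720811
  2.77173888]
-1 -95 [-0.72163295  0.90689054  1.3416275   2.06327318 -1.03212515  1.10515212
 -2.38348059]
```

Run:
```python
from h import *
jaws.gripper_to(0.0)
bot.movep(w(-130,225),quat(1)); show()
bot.move_l(w(-130,125),0.15); show()
print(bot.move_l(w(-105,128),0.06,contact_N=6)); show()
print(bot.move_l(w(-60,135),0.04,contact_N=5)); show()
print(bot.move_l(w(-40,135),0.02,contact_N=4)); show()
im,d=capture("scene"); cv2.imwrite("pics/s2.png",cv2.resize(im[110:290,100:330,::-1],None,fx=3.2,fy=3.2,interpolation=cv2.INTER_CUBIC))
```

```text
t 6.47 board [   0.  -129.1  224.9] F [ 0.4  -0.68 -0.43]
t 7.28 board [   0.6 -130.1  125.6] F [ 0.04 -0.39 -0.62]
True
t 7.69 board [   0.6 -107.8  128.5] F [-0.55 -1.98  1.57]
True
t 8.03 board [   0.5 -107.6  128.4] F [ 0.19 -1.83  0.87]
True
t 8.72 board [   0.3 -107.1  128.5] F [ 0.15 -0.08  1.71]
```

View pics/s2.png

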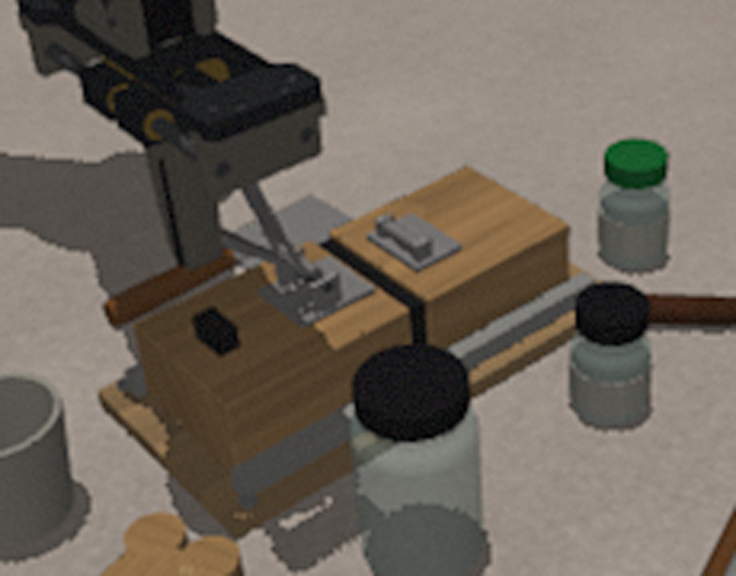

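Run:
```python
from h import *
for y,z,s in((-90,131,.03),(-70,135,.03),(-56,136,.03),(-40,136,.012)):
    c=bot.move_l(w(y,z),s,contact_N=10 if y<-50 else 6); print(c); show()
im,d=capture("scene"); cv2.imwrite("pics/s3.png",cv2.resize(im[110:290,100:330,::-1],None,fx=3.2,fy=3.2,interpolation=cv2.INTER_CUBIC))
```

```text
True
t 9.1 board [   0.3 -105.4  129.3] F [ 0.24 -2.26  1.8 ]
True
t 9.53 board [   0.4 -104.   130.2] F [ 0.27 -2.32 -0.02]
True
t 10.03 board [   0.4 -102.6  131. ] F [ 0.88 -2.13  1.4 ]
True
t 11.12 board [   0.3 -101.7  131.3] F [ 1.35 -0.99  1.57]
```

View pics/s3.png

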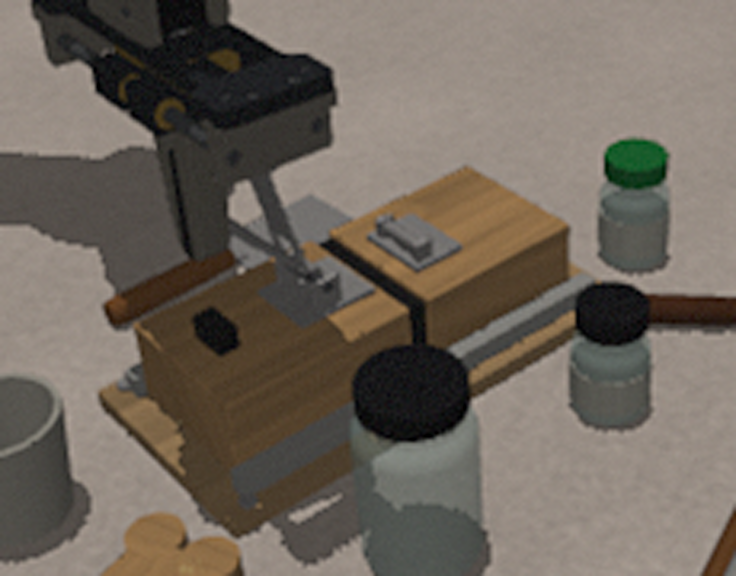

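Run:
```python
from h import *
bot.move_l(w(-95,132),.03); show()
bot.move_l(w(-80,136),.03); show()
bot.move_l(w(-65,138),.03); show()
for y in np.arange(-63,-40,1.5):
    bot.move_l(w(y,138),.03); bot.sleep(.1)
    f=[]
    for _ in range(4): f.append(B.T@np.array(bot.state()["contact_force"])); bot.sleep(.02)
    f=np.mean(f,0); print(y,f.round(2))
    if f[1]<-4.5: break
show()
im,d=capture("scene"); np.save("scene_d.npy",d); cv2.imwrite("pics/s4.png",cv2.resize(im[90:290,100:330,::-1],None,fx=3,fy=3,interpolation=cv2.INTER_CUBIC))
```

```text
t 11.57 board [  0.3 -95.2 132.2] F [ 0.59 -3.69  2.43]
t 12.24 board [ -0.4 -79.1 135.7] F [ 0.75 -0.13 -0.21]
t 12.9 board [-1.000e-01 -6.460e+01  1.379e+02] F [ 0.65 -0.06 -0.03]
-63.0 [-0.34  0.31  0.45]
-61.5 [ 0.02 -0.52  0.42]
-60.0 [-0.3  -0.53  0.69]
-58.5 [0.21 0.   0.08]
-57.0 [ 0.04 -0.05  0.04]
-55.5 [-0.21 -0.19 -0.16]
-54.0 [-0.    0.12  0.13]
-52.5 [0.04 0.02 0.06]
-51.0 [-0.01 -0.2  -0.27]
-49.5 [-0.2  -0.56  0.09]
-48.0 [-0.27 -1.56  0.54]
-46.5 [ 0.1  -5.38  0.93]
t 17.9 board [ -0. -48. 138.] F [-0.93 -5.45  1.11]
```

View pics/s4.png

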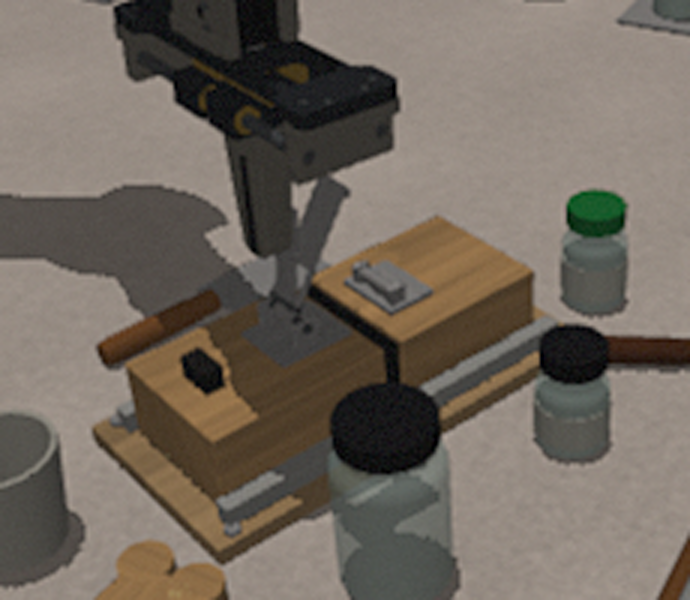

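```bash
cat >> h.py <<'E'
def meanF(n=4):
    f=[]
    for _ in range(n): f.append(B.T@np.array(bot.state()["contact_force"])); bot.sleep(.02)
    return np.mean(f,0)
E
python3 - <<'E'
from h import *
bot.move_l(w(-52,138),.05); bot.move_l(w(-52,172),.15); bot.move_l(w(-15,172),.15); bot.move_l(w(-15,155),.08); show()
for al in np.linspace(.95,.15,9):
    y=-37.8+74*np.cos(al)-1.5*np.sin(al)-10; z=94.8+74*np.sin(al)+1.5*np.cos(al)
    bot.move_l(w(y,z),.06)
show(); print(meanF())
bot.move_l(w(y,z+15),.1); bot.move_l(w(47,z+15),.1); bot.sleep(.1); show(); print(meanF())
im,d=capture("scene"); np.save("scene_d.npy",d); cv2.imwrite("pics/s5.png",cv2.resize(im[90:290,100:330,::-1],None,fx=3,fy=3,interpolation=cv2.INTER_CUBIC))
E
```

```text
t 19.34 board [ -0.5 -15.9 154.2] F [ 0.06 -0.03 -0.61]
t 21.84 board [ -0.3  25.1 106.9] F [0.02 0.06 0.26]
[ 0.07640176 -0.01728824  0.12346034]
t 22.68 board [ -0.2  46.8 122.1] F [-0.35 -0.84  0.73]
[-0.15276946 -0.53243919  0.47712634]
```

View pics/s5.png

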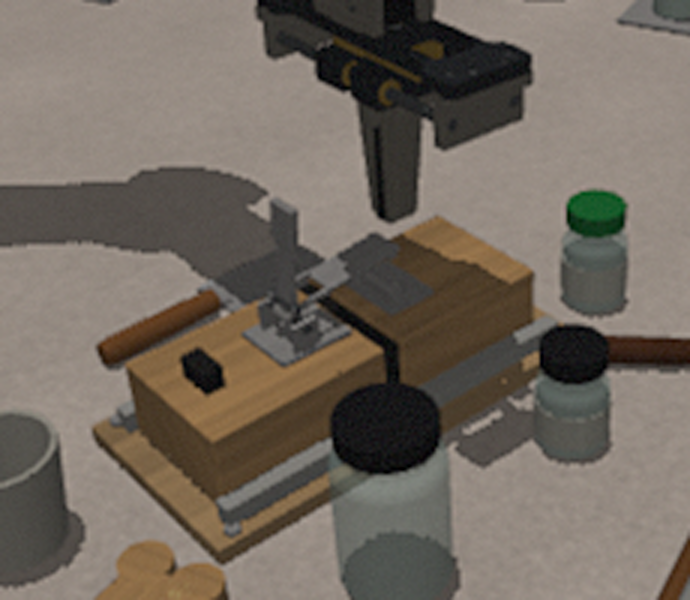

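Run:
```python
from h import *
bot.move_l(w(47,110),.08); bot.move_l(w(47,98),.04)
z=98
while z>70:
    bot.move_l(w(47,z),.03); bot.sleep(.04); f=meanF(3); p=tob(np.array(bot.state()["tcp_pos"]))
    print(z,p.round(1)[1:],f.round(1))
    if f[2]>11: break
    z-=1 if f[2]<2 else .5
show()
```

```text
98 [47.1 98.2] [-0.2 -0.5 -0.6]
97 [47. 97.] [ 0.4 -0.3  0.1]
96 [47. 96.] [0.1 0.6 0.3]
95 [47. 95.] [-0.2 -0.1 -0. ]
94 [47. 94.] [ 0.2 -0.7 -0.1]
93 [47. 93.] [ 0.1 -0.3  0.2]
92 [47. 92.] [ 0.4 -0.1  0.2]
91 [47. 91.] [-0.1 -0.4 -0.3]
90 [47. 90.] [-0.6 -0.4  0.1]
89 [47. 89.] [ 0.2 -0.3  0.1]
88 [47.  88.2] [-0.4  0.3  2.9]
87.5 [47.  87.6] [-0.4 -0.3  4.1]
87.0 [46.9 87. ] [ 0.7 -0.4  4.1]
86.5 [46.9 86.5] [ 0.9 -0.7  3.3]
86.0 [46.9 86. ] [ 0.9 -1.   3.4]
85.5 [46.9 85.5] [ 1.5 -1.7  3. ]
85.0 [46.9 84.9] [ 0.7 -1.   3.2]
84.5 [47.1 84.4] [ 0.5 -1.4  3. ]
84.0 [47.1 83.9] [ 1.1 -1.1  2.1]
83.5 [47.  83.4] [ 0.4 -1.5  1.9]
82.5 [47.2 82.3] [ 0.4 -0.5  0.8]
81.5 [47.2 81.8] [-1.4 -0.9  5.3]
81.0 [47.2 81.6] [-1.9 -1.6  8.2]
80.5 [47.2 81.5] [-3.8 -1.5 12.1]
t 31.75 board [-0.  47.2 81.5] F [-2.57 -2.29 10.81]
```

Run:
```python
from h import *
bot.move_l(w(47,90),.04); bot.move_l(w(47,175),.15); bot.sleep(.2); show()
d0=np.load("top_d.npy"); 
im,d=capture("top"); 
for D,t in((d0,"before"),(d,"now")):
    q=tob(cloud("top",D)); 
    for s in(-1,1):
        m=(abs(q[...,2]-67)<6)&(s*q[...,0]>25)&(abs(q[...,0])<45)&(q[...,1]>90)&(q[...,1]<150); print(t,s,q[m][:,1].max() if m.any() else None)
im,d=capture("scene"); cv2.imwrite("pics/s6.png",cv2.resize(im[110:270,150:330,::-1],None,fx=3.6,fy=3.6,interpolation=cv2.INTER_CUBIC))
```

```text
t 33.06 board [ -0.6  46.7 174. ] F [-0.76 -0.04 -0.33]
before -1 123.53516402350925
before 1 124.0274654284577
now -1 None
now 1 None
```

View pics/s6.png

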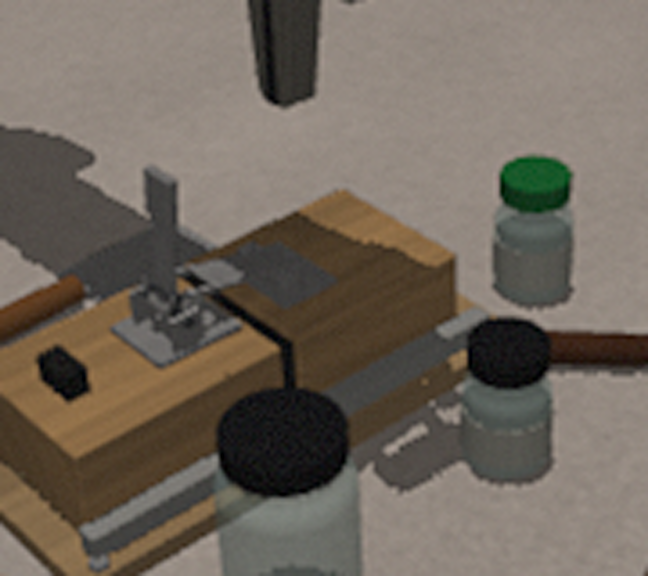

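Run:
```python
from h import *
bot.move_l(w(-8,172),.15); bot.move_l(w(-8,150),.1); show()
for th in np.append(np.arange(1.65,.1,-.1),.08):
    y=-40-65*np.cos(th)+3*np.sin(th)+10; z=85+65*np.sin(th)+3*np.cos(th)
    bot.move_l(w(y,z),.06); f=meanF(2); print(round(th,2),tob(np.array(bot.state()["tcp_pos"])).round(1)[1:],f.round(1))
    if np.linalg.norm(f)>12: print("STOP"); break
else:
    for z in np.arange(z-1,83,-1):
        bot.move_l(w(y,z),.03); f=meanF(3); print(round(z,1),f.round(1))
        if f[2]>5: break
    bot.move_l(w(y,z+40),.12); bot.move_l(w(y+50,230),.15)
    bot.sleep(.3); show()
    im,d=capture("scene"); cv2.imwrite("pics/s7.png",cv2.resize(im[110:270,120:330,::-1],None,fx=3.4,fy=3.4,interpolation=cv2.INTER_CUBIC))
    q=tob(cloud("scene",d)); m=(abs(q[...,0])<15)&(q[...,2]>80)&(q[...,2]<180)&(q[...,1]<-45)&(q[...,1]>-125); print(q[m].max(0),np.median(q[m],0))
```

```text
t 34.04 board [ -0.4  -7.4 149.5] F [ 0.46 -0.7  -0.26]
1.65 [-22.3 149.8] [ 0.1 -0.2  0.1]
1.55 [-28.7 150.1] [-0.1 -0.2 -0.2]
1.45 [-35.3 149.9] [-0.1 -0.4 -0.5]
1.35 [-41.9 149. ] [-0.1  0.  -0.2]
1.25 [-48.3 147.6] [0.3 0.2 0.7]
1.15 [-54.4 145.5] [-0.1 -0.  -0.7]
1.05 [-60.3 142.7] [ 0.1 -0.2 -0.4]
0.95 [-65.9 139.5] [-0.1  0.5 -0.2]
0.85 [-71.1 135.6] [0.2 0.9 0. ]
0.75 [-76.  131.3] [-0.2 -0.6  0.4]
0.65 [-80.3 126.5] [-0.7  0.4 -0.1]
0.55 [-84.2 121.3] [ 0.3 -0.2  0.2]
0.45 [-87.6 115.7] [ 0.5 -0.3 -0.2]
0.35 [-90.3 109.8] [-0.1 -0.2 -0. ]
0.25 [-92.4 103.7] [-0.2 -0.  -0.2]
0.15 [-94.   97.4] [-0.3  0.3  0.3]
0.08 [-94.6  93. ] [-0.7 -0.5 -0. ]
92.2 [-0.2  0.1  0.3]
91.2 [ 0.  -0.5  0.3]
90.2 [-0.5  0.  -0.1]
89.2 [ 0.3 -0.2 -0.1]
88.2 [-3.  -0.1  7.9]
t 42.31 board [-2.000e-01 -4.500e+01  2.296e+02] F [-0.39 -0.05 -0.08]
[ 14.9378886  -45.68430198  90.5325991 ] [  4.33862724 -87.09776864  87.73391457]
```

View pics/s7.png

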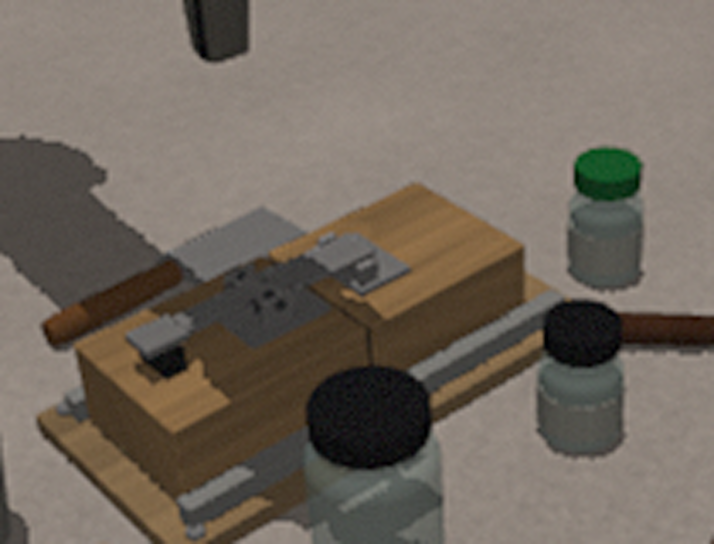

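The lever lies flat on its stop (around 160,340), the claw is over the bar (345,250), and the gasket gap is nearly closed (370,340). I'm handing the job in.

```bash
python3 -c "
from h import *
print(workorder.finish_job())"
```

```text
the job is handed in; nothing more can be done
None
```

The job is handed in (no verdict came back): the claw's tooth caught behind the keeper's bar, the lever now lies flat on its rubber stop, and the last picture shows the gasket gap nearly closed, with no jar, cup or tool touched.

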